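# Tip the laminated blank down against the stop

## Robot

A 6-joint arm with a two-finger parallel gripper is mounted at the origin on a cart in front of the work surface, level with it; the furniture and walls round the work are solid. World frame = base frame: x ahead of the robot, y to its left, z up, the work surface at z = 0. Lengths are in m, angles in rad, forces in N, time in s.
With the tool pointing down it reaches from about 0.325 to 0.75 m from the base axis. Payload 7.6 kg.
Tool frame: the origin (TCP) lies midway between the tips of the shut fingers; the grasp point (between the pads) lies r.grip_depth behind it (r.grip_depth is the distance from the TCP to the grasp point, in m); z points along the fingers, y is the line along which they close (so a half turn about z gives the same grasp; the last joint's range is limited). The gripper opens to 85 mm and grips with 20 to 120 N. Pads are 22 mm wide; open, the fingers measure 114 mm over their backs; the gripper's body (76 mm by 85 mm) begins 54 mm behind the grasp point. The pads swing forward as they close: fully open they stand 13 mm farther back than shut.
Start: joints at [-1.25, 0.052, 1.401, -0, 1.689, -0.07], TCP at [0.2, -0.485, 0.231] pointing down, gripper open.
Joint ranges: [-2.9, 2.9], [-0.91, 2.17], [0.12, 2.37], [-1.06, 4.2], [0.26, 2.73], [-2.93, 2.93]. Speed limits (rad/s): [2.57, 2.57, 3.01, 3.14, 3.14, 3.14].

## Interface

Orientations are given as a 3x3 rotation matrix whose columns are the frame's x, y, z axes.
In Python, from bench import r, imaging gives the robot as it stands. The module is installed in compiled form; this text tells all that it offers.
- The arm moves only by the tool move_arm, never from a script. Its argument "targets" is a list of rows, each an object with "linear": the shift along the tool's x, y, z in mm, a list of three; "turn": the turn, a rotation vector about the tool's x, y, z in rad, a list of three. A call has 1 to 20 rows; each row shifts and turns the commanded pose from where the row before left it, along the tool's axes as they then stand; what a row does not reach is not made up. A row lasts 1/8 s, in which the tool goes at most 62.5 mm and 10.7 degrees, less where a joint would pass 70% of its speed; a pose out of reach is approached as far as the arm can. A call with a gripper value outside its range is refused whole. "fingers" is the closure, from 0 (fully open) to 1 (shut), set as the call begins (left out, the last holds). The fingers move at their own pace and stop on an object; the grip force is fixed at half the most. Time passes only in rows, so rows that do not move let the fingers close. It gives the time, the measured TCP pose, the force, the opening and the grip force at its end, in the units of the state.
- r.read_state(): the state, without advancing time (a new reading comes with each control period).
- imaging.read_camera(name): name is "scene" or "top" or "wrist"; returns a dict with "image" (480x640x3 uint8, blue, green, red), "range_z" (480x640 float32, m along the optical axis (not along the pixel's ray), 0 where there is no reading), "mtx" (3x3 intrinsics, pixels), "extrinsics" (4x4, takes a point from world to camera coordinates). Camera axes: x right, y down, z forward; pixel columns grow to the right and rows downward; lengths in m; the calibration is good to about 2 mm. The wrist camera is an equidistant fisheye: a pixel r from the principal point sees the ray r / f radians off the axis. A picture is of the moment at which its call begins.
- r.close_job(): hands the job in; it is judged then, once.
The state is a dict: "time": time; "joint_pos": joint angles; "qd": joint speeds; "effort": joint torques, N m; "eef_pos": TCP position; "ee_rot": TCP orientation; "wrist_force": force on the tool from outside, world axes, zero at the start; "wrist_torque": the same for the moment, N m; "grip_width": opening from 0.0 (shut) to 1.0 (fully open); "finger_force": force on a finger pad.
Only numpy, scipy, OpenCV 4.12 (cv2) and the standard library are available. Lean on these libraries where they do the work, as an engineer would, in place of code of your own. Each camera call takes 0.05 s, during which the arm holds its last target. There are 200 camera calls.

## Task

The laminated blank stands on end on the plywood work board. Using the fingers only to push gently, never gripping or lifting the blank, push it near its top so that it tips over towards the dark hardwood stop and lies flat on the board, then push it along until its leading end sits squarely against the stop, and draw back from it. Leave the things round the board where they stand.

Things in the scene. Friction and masses are not known exactly. Their poses are not given: they have to be found in the camera images.
- blank: Laminated wooden block, dark walnut with a pale middle strip, about 0.35 kg, standing on end on the board: 46 mm (its x) by 110 mm (y) by 120 mm (z, height). Origin at the centre of its starting underside; x points roughly at the stop (within 0.15 rad). Pushed near its top it tips about its lower stop-side edge, hardly sliding; then its +x face is down and its z points at the stop.
- blank_top (a point): Centre of the blank's starting upper end face (120 mm along the blank's z from its origin); this is the end that must finally meet the stop.
- blank_edge (a point): Middle of the blank's lower edge on the stop side, the edge it tips about: x = +23 mm, y = 0, z = 0 in the blank's frame. It stays on the board throughout.
- stop_board: Board fixed to the bench: plywood, 12 mm thick, 290 mm (x, -150 to +140 mm) by 220 mm (y), with a dark hardwood stop across its far end, 220 mm long, 28 mm thick, top 34 mm above the bench. Origin on the bench top; x points to the stop, z up. The stop's near face is at x = +110 mm. The blank's origin starts at x = -105 to -78 mm; once tipped it lies 35 to 75 mm short of the stop.
- stop_face (a point): Middle of the stop's upright near face, which the blank must finally meet: x = +110 mm, y = 0, 23 mm above the bench in the board's frame.
- wax_tin: Bystander beside the board: green-lidded round wax tin, 76 mm across and 31 mm high. Origin at the centre of its underside.
- cork_block: Bystander beside the board: grey-wrapped cork sanding block lying flat, 61x110x36 mm. Origin at the centre of its underside.
- glue_bottle: Bystander beside the board: standing glue bottle with an orange nozzle, 58 mm across and 174 mm high. Origin at the centre of its underside.
- turned_knob: Bystander beside the board: small turned wooden knob, 44 mm across and 48 mm high. Origin at the centre of its underside.
- tape_measure: Bystander beside the board: yellow tape measure, 39x70x64 mm. Origin at the centre of its underside.
- dome_1: Bystander beside the board: standing pale beech plug with a domed end, 68 mm across and 118 mm high. Origin at the centre of its underside.
Not all that is in view belongs to the job. Leave any blue or yellow look-alike of the blank alone.

How it is judged:
By the outcome, as a careful person would: the job done as asked, in the order asked, and still so for the second after the job is handed in, with the robot touching nothing.
It also fails if it takes over 53 s, if anything falls off the work surface, if the arm or the gripper's body presses on something with over 40 N, if the wrist force passes 120 N, or if a joint passes its speed limit or range.

## Working session

There is one attempt and no reset: what is moved stays moved. The work goes in short steps, Python scripts to look and compute and a tool call to move; the robot and the scene stay as the last step left them, time stands still between calls to the robot, and variables do not carry over. Pictures are saved under pics/ and viewed, at most 10 in all, crops included, and the job is handed in when it is done.

Besides the shell and the picture viewer there is one more tool, called by a JSON object that holds its "api" and its "payload". move_arm: Moves the arm, as the interface text tells. Its arguments: {"type":"object","properties":{"targets":{"type":"array"},"fingers":{"type":"number"}},"required":["targets"]}

```bash
mkdir -p pics
cat > h.py <<'E'
import numpy as np, cv2
from bench import r, imaging
def cloud(c):
    z=c["range_z"]; K=c["mtx"]; v,u=np.indices(z.shape)
    P=np.stack([(u-K[0,2])/K[0,0]*z,(v-K[1,2])/K[1,1]*z,z],-1)
    T=np.linalg.inv(c["extrinsics"]); W=P@T[:3,:3].T+T[:3,3]; W[z==0]=np.nan
    return W
E
python3 - <<'E'
from h import *
for n in("scene","top"):
    c=imaging.read_camera(n); cv2.imwrite(f"pics/{n}0.png",c["image"]); np.savez(f"{n}0.npz",**c)
s=r.read_state(); print(s["time"],s["eef_pos"],s["ee_rot"],r.grip_depth)
E
```

```text
0.1 [ 0.19992287 -0.48515819  0.23054524] [[ 9.24610280e-01  3.80914230e-01 -4.24586614e-04]
 [ 3.80914448e-01 -9.24609306e-01  1.34745308e-03]
 [ 1.20687317e-04 -1.40760014e-03 -9.99999002e-01]] 0.0187
```

View pics/top0.png

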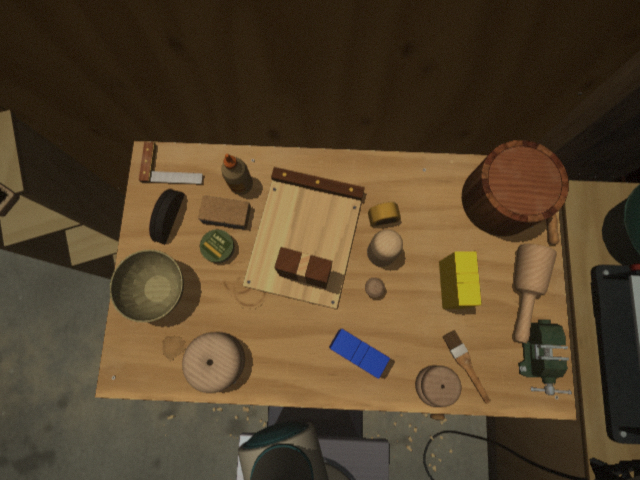

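View pics/scene0.png

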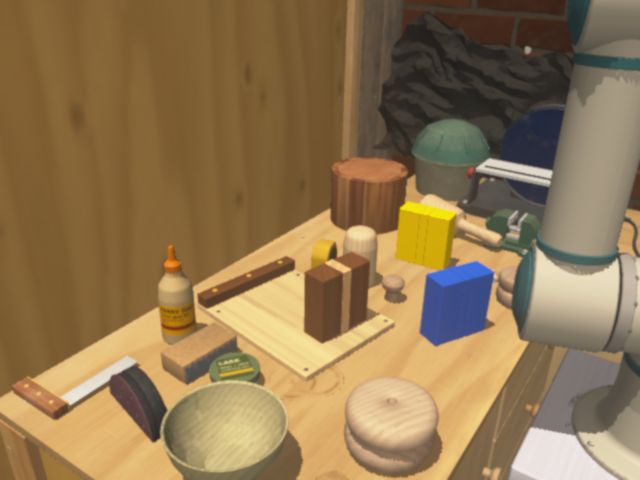

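The top view shows the blank's upper face at about (304,267), the stop running from (273,176) to (363,190), the blue block at (360,354) and the dome at (385,246). I'll measure these from the depth data.

Run:
```python
from h import *
c=dict(np.load("top0.npz")); W=cloud(c); v,u=np.indices(W.shape[:2])
def rect(n,box,z0,z1):
    u0,v0,u1,v1=box; m=(u>=u0)&(u<=u1)&(v>=v0)&(v<=v1)&(W[...,2]>z0)&(W[...,2]<z1)
    p=W[m]; R=cv2.minAreaRect((p[:,:2]*1000).astype(np.float32)); print(n,m.sum(),np.round(R[0],1),np.round(R[1],1),round(R[2],2),'z',np.median(p[:,2]).round(4)); return R
rect("blanktop",(265,240,340,295),.12,.145)
rect("stop",(265,160,370,205),.028,.042)
rect("board",(240,160,370,310),.006,.02)
rect("blue",(320,320,400,385),.09,.15); rect("dome",(360,220,410,270),.03,.15)
rect("knob",(360,272,390,305),.02,.06); rect("tape",(365,195,402,230),.03,.08)
rect("glue",(215,145,258,200),.03,.2); rect("tin",(195,225,240,265),.015,.04); rect("cork",(195,190,255,232),.02,.05)
rect("bluelow",(320,320,400,385),.03,.15)
rect("discs",(180,330,250,395),.03,.2)
```

```text
blanktop 1261 [502.1  38.2] [110.   46.6] 76.8 z 0.1336
stop 1123 [714.1  19.4] [220.   30.1] 78.89 z 0.0356
board 9066 [599.   41.7] [363.6 305.1] 5.33 z 0.0139
blue 1381 [333.6 -80.4] [110.3  45.9] 61.41 z 0.1215
dome 996 [ 575.1 -132.9] [101.7  64.7] 4.54 z 0.1133
knob 316 [ 473.1 -117.5] [42.3 42.6] 3.52 z 0.046
tape 534 [ 643.2 -138.9] [37.8 67.1] 13.59 z 0.0606
glue 874 [690.8 211.1] [54.4 97.7] 63.61 z 0.1062
tin 915 [563.8 240.3] [77.1 96. ] 77.55 z 0.0327
cork 1350 [635.9 232.7] [106.1 116. ] 2.92 z 0.0375
bluelow 1401 [333.6 -80.4] [110.3  45.9] 61.41 z 0.1214
discs 2906 [300.7 219.9] [119.4 121. ] 3.32 z 0.0785
```

{"api": "move_arm", "payload": {"fingers": 0.3, "targets": [{"linear": [26.9, -25.2, 0], "turn": [0, 0, 0]}, {"linear": [26.9, -25.2, 0], "turn": [0, 0, 0]}, {"linear": [26.9, -25.2, 0], "turn": [0, 0, 0]}, {"linear": [26.9, -25.2, 0], "turn": [0, 0, 0]}, {"linear": [26.9, -25.2, 0], "turn": [0, 0, 0]}, {"linear": [26.9, -25.2, 0], "turn": [0, 0, 0]}, {"linear": [26.9, -25.2, 0], "turn": [0, 0, 0]}, {"linear": [26.9, -25.2, 0], "turn": [0, 0, 0]}, {"linear": [26.9, -25.2, 0], "turn": [0, 0, 0]}, {"linear": [26.9, -25.2, 0], "turn": [0, 0, 0]}, {"linear": [26.9, -25.2, 0], "turn": [0, 0, 0]}, {"linear": [26.9, -25.2, 0], "turn": [0, 0, 0]}, {"linear": [26.9, -25.2, 0], "turn": [0, 0, 0]}, {"linear": [26.9, -25.2, 0], "turn": [0, 0, 0]}, {"linear": [26.9, -25.2, 0], "turn": [0, 0, 0]}, {"linear": [26.9, -25.2, 0], "turn": [0, 0, 0]}, {"linear": [0, 0, 0], "turn": [0, 0, 0.155]}, {"linear": [0, 0, 0], "turn": [0, 0, 0.155]}, {"linear": [0, 0, 0], "turn": [0, 0, 0.155]}, {"linear": [0, 0, 0], "turn": [0, 0, 0.155]}]}}

```text
time: 2.6
eef_pos: [0.4442, 0.0514, 0.2309]
ee_rot: [[0.973, -0.232, -0.001], [-0.232, -0.973, -0.0], [-0.001, 0.0, -1.0]]
wrist_force: [0.2, -0.3, 0.0]
grip_width: 0.699
finger_force: 0.0
```

{"api": "move_arm", "payload": {"targets": [{"linear": [0, 0, 30], "turn": [0, 0, 0]}, {"linear": [0, 0, 30], "turn": [0, 0, 0]}, {"linear": [0, 0, 30], "turn": [0, 0, 0]}, {"linear": [0, 0, 31], "turn": [0, 0, 0]}, {"linear": [7, 0, 0], "turn": [0, 0, 0]}, {"linear": [7, 0, 0], "turn": [0, 0, 0]}, {"linear": [4, 0, 0], "turn": [0, 0, 0]}, {"linear": [3, 0, 0], "turn": [0, 0, 0]}, {"linear": [2, 0, 0], "turn": [0, 0, 0]}, {"linear": [2, 0, 0], "turn": [0, 0, 0]}, {"linear": [2, 0, 0], "turn": [0, 0, 0]}, {"linear": [2, 0, 0], "turn": [0, 0, 0]}]}}

```text
time: 4.1
eef_pos: [0.4727, 0.0447, 0.1103]
ee_rot: [[0.974, -0.227, -0.0], [-0.227, -0.974, -0.0], [-0.0, 0.0, -1.0]]
wrist_force: [-1.7, 0.3, -0.2]
grip_width: 0.702
finger_force: 0.4
```

Run:
```python
from h import *
c=imaging.read_camera("scene"); cv2.imwrite("pics/s1.png",cv2.resize(c["image"][150:400,200:530],None,fx=2,fy=2)); s=r.read_state();print(s["eef_pos"],s["wrist_force"])
```

```text
[0.47285857 0.04466892 0.11031791] [-0.9159957   0.07527915 -0.23055701]
```

View pics/s1.png

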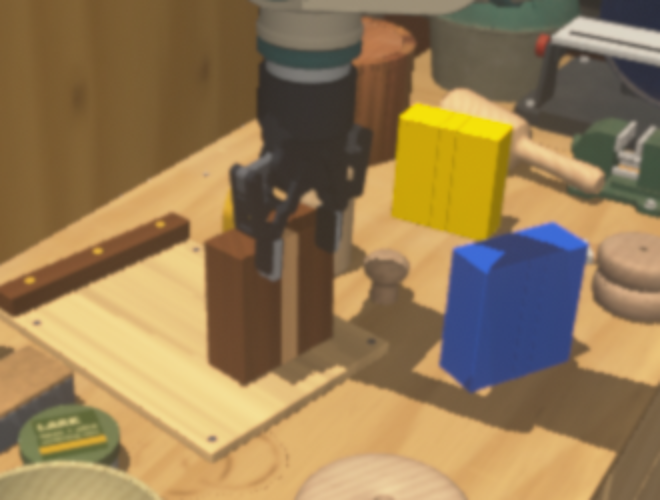

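Both fingers touch the blank's near face close to its top, at about (270,265) and (328,240) in the crop. The contact force is light, so I'll push slowly.

{"api": "move_arm", "payload": {"targets": [{"linear": [2, 0, 0], "turn": [0, 0, 0]}, {"linear": [2, 0, 0], "turn": [0, 0, 0]}, {"linear": [2, 0, 0], "turn": [0, 0, 0]}, {"linear": [2, 0, 0], "turn": [0, 0, 0]}, {"linear": [2, 0, 0], "turn": [0, 0, 0]}, {"linear": [2, 0, 0], "turn": [0, 0, 0]}, {"linear": [2, 0, 0], "turn": [0, 0, 0]}, {"linear": [2, 0, 0], "turn": [0, 0, 0]}]}}

```text
time: 5.15
eef_pos: [0.4883, 0.041, 0.1103]
ee_rot: [[0.974, -0.227, 0.0], [-0.227, -0.974, -0.0], [0.0, 0.0, -1.0]]
wrist_force: [-1.4, 0.7, -0.7]
grip_width: 0.702
finger_force: 0.2
```

Run:
```python
from h import *
c=imaging.read_camera("scene"); cv2.imwrite("pics/s2.png",cv2.resize(c["image"][150:400,200:530],None,fx=2,fy=2)); s=r.read_state();print(s["eef_pos"],s["wrist_force"])
```

```text
[0.4885017  0.04099251 0.11028163] [-0.52303198 -0.43232754 -0.4892054 ]
```

View pics/s2.png

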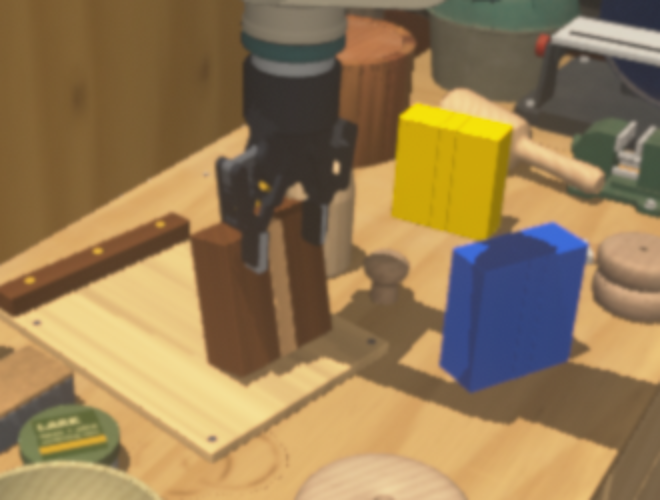

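The blank is tipping about its lower edge without sliding: the foot stays near (240,370) and the top leans towards the stop. I'll carry on past the balance point.

{"api": "move_arm", "payload": {"targets": [{"linear": [2, 0, 0], "turn": [0, 0, 0]}, {"linear": [2, 0, 0], "turn": [0, 0, 0]}, {"linear": [2, 0, 0], "turn": [0, 0, 0]}, {"linear": [2, 0, 0], "turn": [0, 0, 0]}, {"linear": [2, 0, 0], "turn": [0, 0, 0]}, {"linear": [2, 0, 0], "turn": [0, 0, 0]}, {"linear": [2, 0, 0], "turn": [0, 0, 0]}, {"linear": [2, 0, 0], "turn": [0, 0, 0]}, {"linear": [2, 0, 0], "turn": [0, 0, 0]}, {"linear": [2, 0, 0], "turn": [0, 0, 0]}, {"linear": [1, 0, 0], "turn": [0, 0, 0]}, {"linear": [0, 0, 0], "turn": [0, 0, 0]}, {"linear": [0, 0, 0], "turn": [0, 0, 0]}, {"linear": [0, 0, 0], "turn": [0, 0, 0]}, {"linear": [0, 0, 0], "turn": [0, 0, 0]}]}}

```text
time: 7.08
eef_pos: [0.5086, 0.0363, 0.1103]
ee_rot: [[0.974, -0.227, 0.0], [-0.227, -0.974, -0.0], [0.0, 0.0, -1.0]]
wrist_force: [0.4, 0.2, -0.1]
grip_width: 0.699
finger_force: 0.0
```

Run:
```python
from h import *
c=imaging.read_camera("scene"); cv2.imwrite("pics/s3.png",cv2.resize(c["image"][150:400,200:530],None,fx=2,fy=2)); s=r.read_state();print(s["eef_pos"],s["wrist_force"])
```

```text
[0.50863014 0.03632071 0.11028416] [0.18668224 0.01074764 0.54501797]
```

View pics/s3.png

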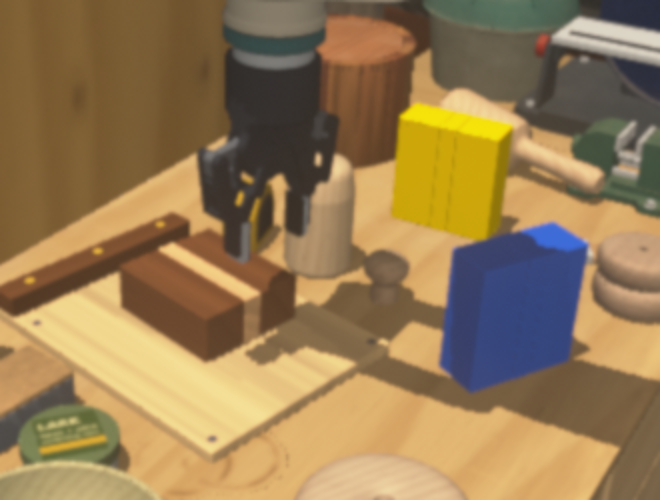

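The blank has tipped flat and lies short of the stop, with its near end around (225,335) in the crop. I'll back off and measure it.

{"api": "move_arm", "payload": {"targets": [{"linear": [-15, 0, 0], "turn": [0, 0, 0]}, {"linear": [-15, 0, 0], "turn": [0, 0, 0]}, {"linear": [-15, 0, 0], "turn": [0, 0, 0]}, {"linear": [-15, 0, 0], "turn": [0, 0, 0]}, {"linear": [0, 0, 0], "turn": [0, 0, 0]}]}}

```text
time: 7.75
eef_pos: [0.4499, 0.0501, 0.1104]
ee_rot: [[0.974, -0.227, 0.0], [-0.227, -0.974, -0.0], [0.0, -0.0, -1.0]]
wrist_force: [0.2, 0.2, 0.1]
grip_width: 0.699
finger_force: 0.0
```

```bash
cat >> h.py <<'E'
def rect(W,n,box,z0,z1,col=None):
    v,u=np.indices(W.shape[:2])
    u0,v0,u1,v1=box; m=(u>=u0)&(u<=u1)&(v>=v0)&(v<=v1)&(W[...,2]>z0)&(W[...,2]<z1)
    if col is not None:m&=col
    p=W[m]; R=cv2.minAreaRect((p[:,:2]*1000).astype(np.float32)); print(n,m.sum(),np.round(R[0],1),np.round(R[1],1),round(R[2],2),'z',np.median(p[:,2]).round(4)); print(np.round(cv2.boxPoints(R),1).tolist())
E
python3 - <<'E'
from h import *
c=imaging.read_camera("top"); cv2.imwrite("pics/t4.png",cv2.resize(c["image"][140:340,180:440],None,fx=3,fy=3)); s=r.read_state();print(s["eef_pos"],s["wrist_force"])
W=cloud(c)
rect(W,"blank",(250,185,360,290),.05,.07)
rect(W,"stop",(265,160,370,205),.028,.042)
E
```

```text
[0.45041436 0.04994794 0.1105183 ] [ 0.6726635  -0.01334955  0.89859778]
blank 1649 [584.3  19.4] [110.3 120.4] 77.02 z 0.0597
[[513.2999877929688, -20.799999237060547], [630.5999755859375, -47.79999923706055], [655.4000244140625, 59.70000076293945], [538.0999755859375, 86.69999694824219]]
stop 1127 [714.3  19.2] [219.6  30.1] 79.09 z 0.0357
[[678.7000122070312, -85.80000305175781], [708.2999877929688, -91.5], [749.7999877929688, 124.0999984741211], [720.2000122070312, 129.8000030517578]]
```

View pics/t4.png

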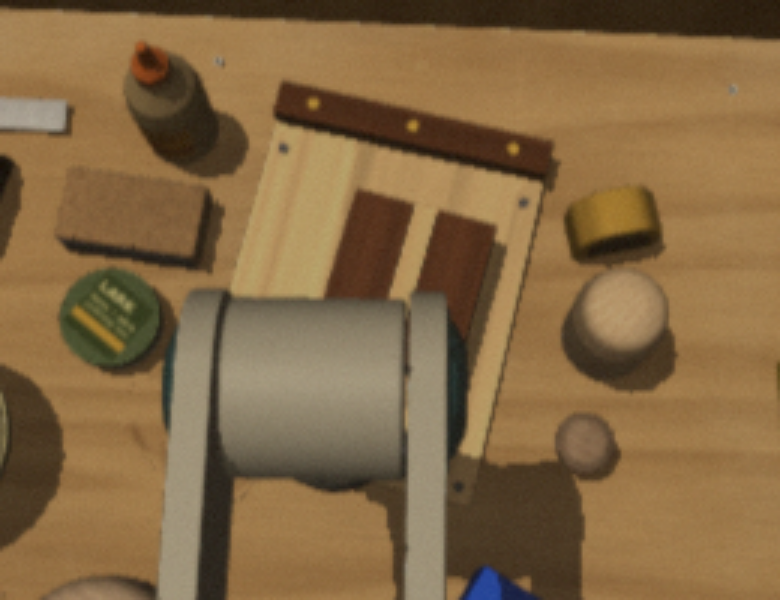

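The blank lies flat, with its centre at (584,19) mm and yawed about 2° from the stop; its visible leading end is near (427,205) in the crop. I'll square the tool to the stop, lower it and push in steps.

{"api": "move_arm", "payload": {"fingers": 0.2, "targets": [{"linear": [0, 0, 0], "turn": [0, 0, -0.036]}, {"linear": [0, 2.3, 16], "turn": [0, 0, 0]}, {"linear": [0, 0, 24], "turn": [0, 0, 0]}, {"linear": [0, 0, 24], "turn": [0, 0, 0]}, {"linear": [0, 0, 16], "turn": [0, 0, 0]}, {"linear": [0, 0, 4], "turn": [0, 0, 0]}, {"linear": [12, 0, 0], "turn": [0, 0, 0]}, {"linear": [12, 0, 0], "turn": [0, 0, 0]}, {"linear": [12, 0, 0], "turn": [0, 0, 0]}, {"linear": [10, 0, 0], "turn": [0, 0, 0]}, {"linear": [6, 0, 0], "turn": [0, 0, 0]}, {"linear": [4, 0, 0], "turn": [0, 0, 0]}, {"linear": [4, 0, 0], "turn": [0, 0, 0]}]}}

```text
time: 9.43
eef_pos: [0.5088, 0.0362, 0.0262]
ee_rot: [[0.981, -0.192, -0.0], [-0.192, -0.981, -0.0], [-0.0, 0.0, -1.0]]
wrist_force: [0.3, 0.1, -0.3]
grip_width: 0.801
finger_force: 0.0
```

{"api": "move_arm", "payload": {"targets": [{"linear": [2, 0, 0], "turn": [0, 0, 0]}, {"linear": [2, 0, 0], "turn": [0, 0, 0]}, {"linear": [2, 0, 0], "turn": [0, 0, 0]}, {"linear": [2, 0, 0], "turn": [0, 0, 0]}, {"linear": [3, 0, 0], "turn": [0, 0, 0]}, {"linear": [3, 0, 0], "turn": [0, 0, 0]}, {"linear": [3, 0, 0], "turn": [0, 0, 0]}, {"linear": [3, 0, 0], "turn": [0, 0, 0]}, {"linear": [3, 0, 0], "turn": [0, 0, 0]}, {"linear": [3, 0, 0], "turn": [0, 0, 0]}, {"linear": [3, 0, 0], "turn": [0, 0, 0]}, {"linear": [3, 0, 0], "turn": [0, 0, 0]}]}}

```text
time: 10.92
eef_pos: [0.5403, 0.03, 0.0263]
ee_rot: [[0.981, -0.192, 0.0], [-0.192, -0.981, -0.0], [0.0, 0.0, -1.0]]
wrist_force: [-1.6, -0.3, 1.0]
grip_width: 0.798
finger_force: 1.0
```

Run:
```python
from h import *
c=imaging.read_camera("top"); cv2.imwrite("pics/t5.png",cv2.resize(c["image"][140:340,180:440],None,fx=3,fy=3)); s=r.read_state();print(s["eef_pos"],s["wrist_force"])
W=cloud(c)
rect(W,"blank",(250,170,360,290),.05,.066)
c=imaging.read_camera("scene"); cv2.imwrite("pics/s5.png",cv2.resize(c["image"][150:400,200:530],None,fx=2,fy=2))
```

```text
[0.54060409 0.0299     0.02629062] [-0.00515303  0.3122144   0.13616145]
blank 123 [600.8  18.3] [109.3 142.3] 78.43 z 0.0598
[[520.0999755859375, -21.0], [659.5, -49.5], [681.4000244140625, 57.599998474121094], [542.0, 86.0999984741211]]
```

View pics/s5.png

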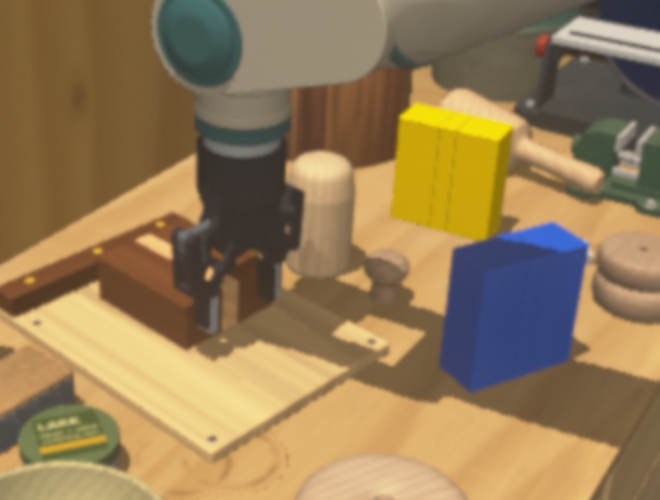

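The fingers push squarely on the near end, at about (208,315) and (270,285) in the crop. About 26–28 mm remain to the stop.

{"api": "move_arm", "payload": {"targets": [{"linear": [3, 0, 0], "turn": [0, 0, 0]}, {"linear": [3, 0, 0], "turn": [0, 0, 0]}, {"linear": [3, 0, 0], "turn": [0, 0, 0]}, {"linear": [3, 0, 0], "turn": [0, 0, 0]}, {"linear": [3, 0, 0], "turn": [0, 0, 0]}, {"linear": [3, 0, 0], "turn": [0, 0, 0]}, {"linear": [2, 0, 0], "turn": [0, 0, 0]}, {"linear": [2, 0, 0], "turn": [0, 0, 0]}, {"linear": [1, 0, 0], "turn": [0, 0, 0]}, {"linear": [1, 0, 0], "turn": [0, 0, 0]}, {"linear": [1, 0, 0], "turn": [0, 0, 0]}]}}

```text
time: 12.4
eef_pos: [0.5646, 0.0252, 0.0263]
ee_rot: [[0.981, -0.192, -0.0], [-0.192, -0.981, -0.0], [-0.0, 0.0, -1.0]]
wrist_force: [-2.3, 1.0, 1.4]
grip_width: 0.804
finger_force: 1.4
```

{"api": "move_arm", "payload": {"targets": [{"linear": [0.7, 0, 0], "turn": [0, 0, 0]}, {"linear": [0.7, 0, 0], "turn": [0, 0, 0]}, {"linear": [0.6, 0, 0], "turn": [0, 0, 0]}]}}

```text
time: 12.78
eef_pos: [0.5661, 0.0249, 0.0263]
ee_rot: [[0.981, -0.192, -0.002], [-0.192, -0.981, 0.0], [-0.002, 0.0, -1.0]]
wrist_force: [-8.0, 1.2, 4.9]
grip_width: 0.8
finger_force: 4.1
```

{"api": "move_arm", "payload": {"targets": [{"linear": [0.5, 0, 0], "turn": [0, 0, 0]}, {"linear": [0.5, 0, 0], "turn": [0, 0, 0]}]}}

```text
time: 13.02
eef_pos: [0.566, 0.0249, 0.0263]
ee_rot: [[0.981, -0.192, -0.004], [-0.192, -0.981, 0.0], [-0.004, 0.0, -1.0]]
wrist_force: [-14.8, 1.2, 9.8]
grip_width: 0.801
finger_force: 7.2
```

The blank is against the stop: the tool has stopped moving forward and the force is rising to 15 N. Drawing back.

{"api": "move_arm", "payload": {"targets": [{"linear": [-1, 0, 0], "turn": [0, 0, 0]}, {"linear": [-2, 0, 0], "turn": [0, 0, 0]}, {"linear": [-5, 0, 0], "turn": [0, 0, 0]}, {"linear": [-15, 0, 0], "turn": [0, 0, 0]}, {"linear": [-25, 0, 0], "turn": [0, 0, 0]}, {"linear": [-25, 0, 0], "turn": [0, 0, 0]}, {"linear": [-25, 0, -10], "turn": [0, 0, 0]}, {"linear": [-10, 0, -35], "turn": [0, 0, 0]}, {"linear": [0, 0, -45], "turn": [0, 0, 0]}, {"linear": [0, 0, -45], "turn": [0, 0, 0]}, {"linear": [0, 0, -45], "turn": [0, 0, 0]}, {"linear": [0, 0, -25], "turn": [0, 0, 0]}, {"linear": [0, 0, 0], "turn": [0, 0, 0]}]}}

```text
time: 14.65
eef_pos: [0.4624, 0.0454, 0.2333]
ee_rot: [[0.981, -0.192, 0.005], [-0.192, -0.981, -0.0], [0.005, -0.001, -1.0]]
wrist_force: [-0.2, 0.8, -0.2]
grip_width: 0.804
finger_force: 0.0
```

Run:
```python
from h import *
c=imaging.read_camera("top"); cv2.imwrite("pics/t6.png",cv2.resize(c["image"][140:340,180:440],None,fx=3,fy=3)); s=r.read_state();print(s["time"],s["eef_pos"],s["wrist_force"])
W=cloud(c)
rect(W,"blank",(250,170,360,290),.05,.07)
rect(W,"stop",(265,160,370,205),.028,.042)
```

```text
14.7 [0.46169468 0.04538949 0.23127899] [0.58083537 0.58074283 0.22964788]
blank 1089 [637.3  10.9] [110.  120.3] 79.2 z 0.0597
[[567.9000244140625, -31.799999237060547], [686.0999755859375, -54.400001525878906], [706.7000122070312, 53.599998474121094], [588.5, 76.19999694824219]]
stop 926 [708.5  20.5] [220.   41.7] 78.5 z 0.0357
[[666.0999755859375, -83.0999984741211], [707.0, -91.4000015258789], [750.7999877929688, 124.19999694824219], [710.0, 132.5]]
```

View pics/t6.png

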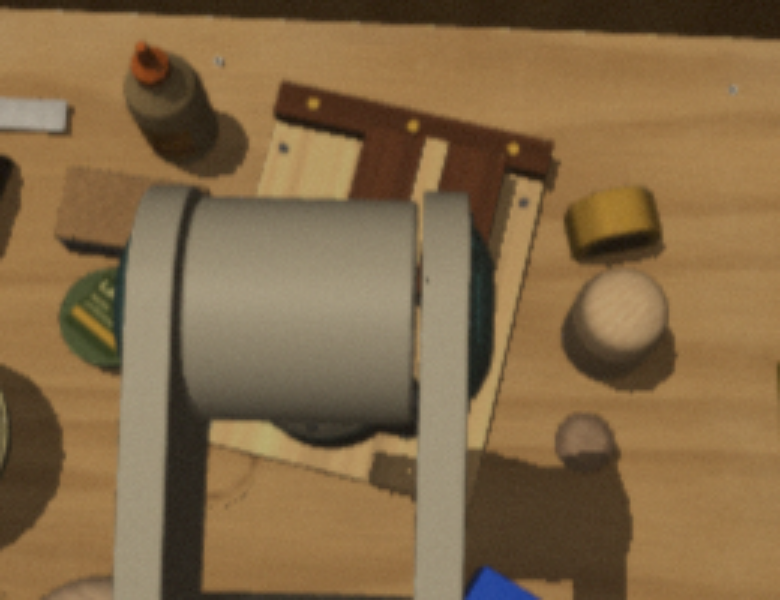

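The leading end sits flush against the stop, with the joint around (430,140) in the crop and yaw within 0.2°. The bystanders look undisturbed and the tool is clear, so I'll hand it in.

```bash
python3 -c "
from bench import r
print(r.close_job())"
```

```text
the job is handed in; nothing more can be done
None
```

The blank was tipped flat and pushed squarely against the stop, the arm was drawn clear, and the job was handed in at about 15 s.

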